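# Tip the standing cheese loaves down onto the drain board

## Task

Two freshly unmoulded cheese loaves still stand on end on the white drain board, each at the head of its own empty blue-lined place. Push each one over with the fingertips so that it topples onto its broad side and comes to rest lying within its blue outline; push lightly, and do not pick them up. Leave the loaf that already lies on the board and everything else on the table where it is.

Things in the scene. Friction and masses are not known exactly. Their poses are not given: they have to be found in the camera images.
- board: white plastic drain board, 340 (x) x 290 (y) x 12 mm, fixed, lying on the table. Origin: centre of its underside. It carries three blue-lined places side by side across its x, 100 mm apart (centres at -100, 0 and +100 mm), each running along its y.
- place_a: blue-lined rectangle a on the white drain board, to be filled by loaf_a. Inside the line 95 mm (own x, across) x 175 mm (own y, along); the line is 5 mm wide, and neighbouring places share it. Only a mark, flush with the board's top. Origin: its centre, on the board's top (12 mm above the table). Own y points the way loaf_a has to fall.
- place_b: blue-lined rectangle b on the white drain board, to be filled by loaf_b. Inside the line 95 mm (own x, across) x 175 mm (own y, along); the line is 5 mm wide, and neighbouring places share it. Only a mark, flush with the board's top. Origin: its centre, on the board's top (12 mm above the table). Own y points the way loaf_b has to fall, opposite to that of place_a.
- place_c: blue-lined rectangle c on the white drain board, already filled by loaf_c. Inside the line 95 mm (own x, across) x 175 mm (own y, along); the line is 5 mm wide, and neighbouring places share it. Only a mark, flush with the board's top. Origin: its centre, on the board's top (12 mm above the table).
- loaf_a: firm pale yellow cheese loaf, 60 (own x) x 45 (own y) x 130 mm (own z), 0.3 to 0.48 kg, loose, standing on its 60 x 45 mm end on the board, astride the blue line at the head of place_a. Origin: centre of its foot end, at first 78 to 98 mm behind the place's centre; own z runs up its length, own y towards the free part of place_a (within 0.08 rad of that place's y). Lying right, own y points down.
- loaf_a_top (a point): centre of loaf_a's upper end, 130 mm from its origin along own z; axes as loaf_a's. Pushed towards own +y some 110 mm above the board with about 1 N, the loaf tips about its front lower edge, falls by itself once 20 degrees over (some 40 mm of push) and lies 130 mm long along its place; pushed low it only slides.
- loaf_b: firm pale yellow cheese loaf, 60 (own x) x 45 (own y) x 130 mm (own z), 0.3 to 0.48 kg, loose, standing on its 60 x 45 mm end on the board, astride the blue line at the head of place_b. Origin: centre of its foot end, at first 78 to 98 mm behind the place's centre; own z runs up its length, own y towards the free part of place_b (within 0.08 rad of that place's y). Lying right, own y points down.
- loaf_b_top (a point): centre of loaf_b's upper end, 130 mm from its origin along own z; axes as loaf_b's. Pushed towards own +y some 110 mm above the board with about 1 N, the loaf tips about its front lower edge, falls by itself once 20 degrees over (some 40 mm of push) and lies 130 mm long along its place; pushed low it only slides.
- loaf_c: cheese loaf of the same size that already lies on its broad side in place_c, 60 (own x) x 130 (own y) x 45 mm high, loose; leave it alone. Origin: centre of its underside.
- cheese_1: round cream-white cheese, 94 mm across, 74 mm high, standing loose on the table. Origin: centre of its underside. Leave alone.
- cheese_2: second round cheese, same as cheese_1. Leave alone.
- mould: empty white perforated loaf mould, an open-topped box 75 x 60 x 155 mm high, loose on the table. Origin: centre of its underside. Leave alone.
- follower: white mould follower (press plate) 66 x 51 x 16 mm with a knob, 38 mm high in all, loose on the table. Origin: centre of its underside. Leave alone.
- scraper: table scraper with a blue handle and a steel blade, 195 mm long (own x, blade at +x), 90 mm wide, 20 mm high, loose. Origin: on the table, 110 mm from the handle's end. Leave alone.
- bowl: stainless bowl, 124 mm across, 55 mm high, loose. Origin: centre of its underside. Leave alone.
- bottle: spray bottle with a blue head and band, 70 mm across, about 210 mm high, loose. Origin: centre of its underside. Leave alone.

How it is judged:
By the outcome, as a careful person would: the job done as asked, in the order asked, and still so for the second after the job is handed in, with the robot touching nothing.
It also fails if it takes over 40 s, if anything falls off the work surface, if the arm or the gripper's body presses on something with over 40 N, if the wrist force passes 120 N, or if a joint passes its speed limit or range.

## Robot

A 6-joint arm with a two-finger parallel gripper is mounted at the origin on the work surface. World frame = base frame: x ahead of the robot, y to its left, z up, the work surface at z = 0. Lengths are in mm, angles in rad, forces in N, time in s.
With the tool pointing down it reaches from about 400 to 925 mm from the base axis. Payload 3.4 kg.
Tool frame: the origin (TCP) lies midway between the tips of the shut fingers; the grasp point (between the pads) lies arm.grip_point_offset behind it (arm.grip_point_offset is the distance from the TCP to the grasp point, in mm); z points along the fingers, y is the direction in which the jaws open and shut (so a half turn about z gives the same grasp; the last joint's range is limited). The gripper opens to 85 mm and grips with 20 to 120 N. Pads are 22 mm wide; open, the fingers measure 114 mm over their backs; the gripper's body (76 mm by 85 mm) begins 54 mm behind the grasp point. The pads swing forward as they close: fully open they stand 13 mm farther back than shut.
Start: joints at [-1.179, 0.307, 1.506, -0, 1.328, -0.073], TCP at [257.719, -514.016, 231.305] pointing down, gripper open.
Joint ranges: [-3.12, 3.12], [-1.05, 2.28], [0.14, 2.33], [-1.42, 4.57], [0.1, 2.73], [-2.68, 2.68]. Speed limits (rad/s): [2.57, 2.57, 3.14, 3.14, 3.14, 3.14].

## Interface

Orientations are given as a unit quaternion [w, x, y, z].
In Python, from workcell import arm gives the robot as it stands.
- The arm moves only by the shell command python3 -m jog 'ROWS' [FORCE]. ROWS is JSON, a list of rows, each an object of numbers: "jaw": the closure, from 0 (fully open) to 1 (shut); "x", "y", "z": the shift along the tool's x, y, z in m; "turn": the turn about the tool's z in rad. In form: [{"jaw": .., "x": .., "y": .., "z": .., "turn": ..}, ...]. A call has 1 to 20 rows; each row is the pose to reach, as a shift and turn from the pose measured when the call began, along the tool's axes at that moment; what a row does not reach only later rows make up. A row lasts 1/12 s, in which the tool goes at most 41.7 mm and 7.16 degrees, less where a joint would pass 70% of its speed; a pose out of reach is approached as far as the arm can. A call with a gripper value outside its range is refused whole. The fingers move at their own pace and stop on an object; FORCE is the grip in N (left out, the last holds). Time passes only in rows, so rows that repeat a pose let the fingers close. It gives the time, the measured TCP pose, the force and the opening at its end, in the units of the state.
- arm.get_state(): the state, without advancing time (a new reading comes with each control period).
- arm.camera(name): name is "scene" or "top"; returns the picture (420x560x3 uint8, red, green, blue); there is no depth.
- arm.camera_params(name): a dict with "camera_matrix" (3x3 intrinsics, pixels), "k1" (the pictures are not rectified: a ray, as slopes to the right and down, at radius r is drawn at 1 + k1 r^2 times it, then the intrinsics apply), "world_from_camera" (4x4, takes a point from camera to world coordinates). Camera axes: x right, y up, looking along -z (the intrinsics and any distortion apply to the point x, -y, -z); pixel columns grow to the right and rows downward; lengths in mm; the calibration is good to about 2 mm. A picture is of the moment at which its call begins. camera_params takes no time and is no camera call.
- arm.job_done(): hands the job in, once; it reports no verdict.
The state is a dict: "time_s": time; "joints": joint angles; "joint_velocities": joint speeds; "joint_torque": joint torques, N m; "ee_pos": TCP position; "orientation": TCP orientation; "wrist_force": force on the tool from outside, world axes, zero at the start; "torque": the same for the moment, N m; "finger_gap": opening from 0.0 (shut) to 1.0 (fully open).
Only numpy, scipy, OpenCV 4.12 (cv2) and the standard library are available. Lean on these libraries where they do the work, as an engineer would, in place of code of your own. Each camera call takes 0.05 s, during which the arm holds its last target.

## Working session

There is one attempt and no reset: what is moved stays moved. The work goes in short steps, Python scripts to look and compute and a shell command to move; the robot and the scene stay as the last step left them, time stands still between calls to the robot, and variables do not carry over. Pictures are saved under pics/ and viewed, and the job is handed in when it is done.

```bash
mkdir -p pics; ls
python3 - <<'E'
from workcell import arm
import cv2
print(arm.get_state(), arm.grip_point_offset)
for n in("scene","top"):
    p=arm.camera_params(n);print(n,p)
    cv2.imwrite(f"pics/{n}0.png",arm.camera(n)[:,:,::-1])
E
```

```text
pics
{'time_s': 0.0, 'joints': array([-1.17948984e+00,  3.07534201e-01,  1.50770440e+00, -4.18844727e-05,
        1.32838621e+00, -7.34797899e-02]), 'joint_velocities': array([-0.00197892, -0.00016291, -0.00018058,  0.00031014,  0.00026951,
        0.00033707]), 'joint_torque': array([ 5.19049845e-04, -4.57553387e+01, -2.51918221e+01,  1.44519468e-04,
        1.33266061e-02,  1.70662213e-05]), 'ee_pos': array([ 257.43523673, -513.35346298,  230.391563  ]), 'orientation': array([-1.00005758e-03,  9.73116360e-01,  2.30311782e-01, -1.80858112e-04]), 'wrist_force': array([ 1.11630946, -0.10020458,  0.20020383]), 'torque': array([ 0.03600908, -0.06151436,  0.01398151]), 'finger_gap': 0.9991338147242964} 18.700000000000003
scene {'camera_matrix': array([[425.63394503,   0.        , 292.11357426],
       [  0.        , 425.63394503, 208.94611252],
       [  0.        ,   0.        ,   1.        ]]), 'k1': -0.05324527529712002, 'world_from_camera': array([[-6.50748809e-01, -5.79357580e-01,  4.90785881e-01,
         1.08785181e+03],
       [ 7.59081407e-01, -4.81135868e-01,  4.38524451e-01,
         5.07490393e+02],
       [-1.79277740e-02,  6.57915702e-01,  7.52878160e-01,
         9.69699243e+02],
       [ 0.00000000e+00,  0.00000000e+00,  0.00000000e+00,
         1.00000000e+00]])}
top {'camera_matrix': array([[443.1580673 ,   0.        , 272.15466706],
       [  0.        , 443.1580673 , 204.07570699],
       [  0.        ,   0.        ,   1.        ]]), 'k1': -0.0041339716673936995, 'world_from_camera': array([[ 6.95662584e-03,  9.84059837e-01, -1.77701554e-01,
         3.33353690e+02],
       [-9.99545031e-01,  1.20584826e-02,  2.76463966e-02,
         5.12328511e+00],
       [ 2.93485197e-02,  1.77428380e-01,  9.83696007e-01,
         1.16460654e+03],
       [ 0.00000000e+00,  0.00000000e+00,  0.00000000e+00,
         1.00000000e+00]])}
```

View pics/scene0.png

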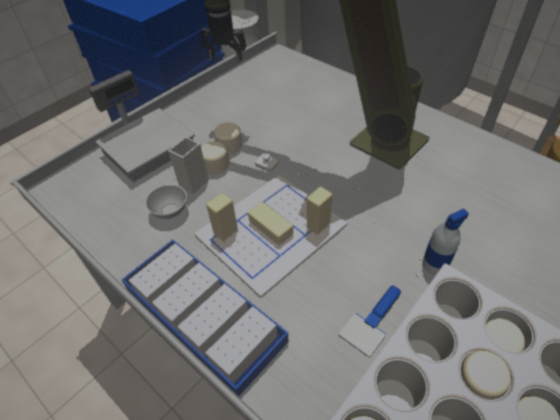

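View pics/top0.png

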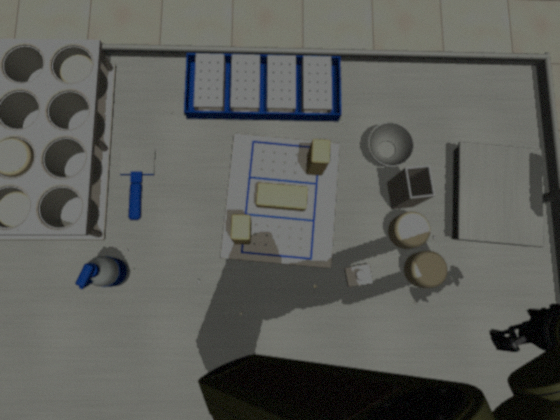

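The top view shows the far standing loaf at about (319,155), the near one at about (241,228), and the lying loaf between them at (281,196). The blue lines span about (245–318, 142–257). I'll zoom in for measurement.

```bash
cat > h.py <<'E'
from workcell import arm
import numpy as np, cv2
def P(n):
    p=arm.camera_params(n); return p["camera_matrix"],p["k1"],p["world_from_camera"]
def ray(n,u,v):
    K,k,T=P(n); x,y=(u-K[0,2])/K[0,0],(v-K[1,2])/K[1,1]
    a,b=cv2.undistortPoints(np.array([[[u,v]]],float),K,np.array([k,0,0,0.]))[0,0]
    return T[:3,3],T[:3,:3]@np.array([a,-b,-1.])
def onz(n,u,v,z):
    o,d=ray(n,u,v); return o+d*(z-o[2])/d[2]
def proj(n,X):
    K,k,T=P(n); c=np.linalg.inv(T)@np.append(np.array(X,float),1); 
    return cv2.projectPoints(np.array([[c[0],-c[1],-c[2]]]),np.zeros(3),np.zeros(3),K,np.array([k,0,0,0.]))[0][0,0]
E
python3 - <<'E'
import cv2
t=cv2.imread("pics/top0.png")[125:270,215:345]; cv2.imwrite("pics/t0z.png",cv2.resize(t,None,fx=4,fy=4,interpolation=cv2.INTER_CUBIC))
t=cv2.imread("pics/scene0.png")[170:300,190:355]; cv2.imwrite("pics/s0z.png",cv2.resize(t,None,fx=4,fy=4,interpolation=cv2.INTER_CUBIC))
E
```

```text
(no output)
```

View pics/t0z.png

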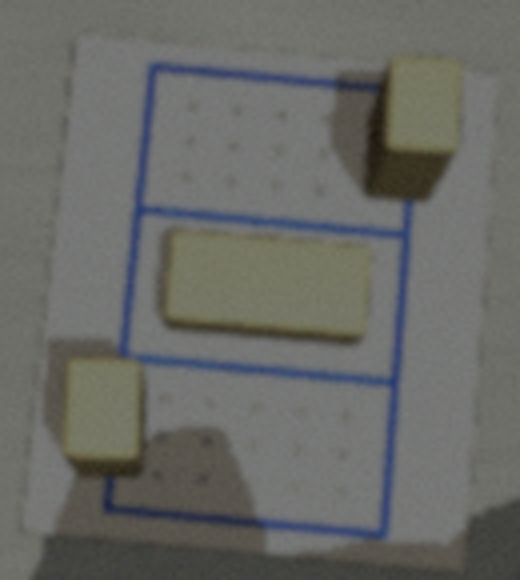

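View pics/s0z.png

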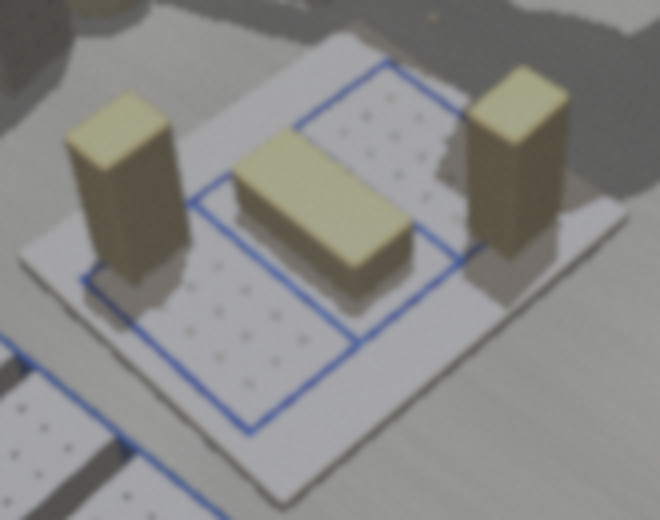

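Run:
```python
from h import *
z=lambda q:(q[0]/4+215-.375,q[1]/4+125-.375)
for nm,q in dict(TL=(153,67),L1=(142,211),L2=(127,358),BL=(109,509),BR=(384,533),R2=(393,381),R1=(405,235)).items(): print(nm,onz("top",*z(q),12)[:2].round(1))
im=cv2.imread("pics/top0.png").astype(int)
b,g,r=im[...,0],im[...,1],im[...,2]
m=((r-b>18)&(r>110)).astype(np.uint8)
m[:, :215]=0;m[:,345:]=0;m[:125]=0;m[270:]=0
cs,_=cv2.findContours(m,0,2)
for c in cs:
    if cv2.contourArea(c)<100: continue
    rc=cv2.minAreaRect(c);print(rc)
    cx,cy=rc[0]
    for h in(142,57):
        pts=np.array([onz("top",*p,h)[:2] for p in cv2.boxPoints(rc)]);print(h,pts.mean(0).round(1),pts.round(1).tolist())
# scene: top faces
zs=lambda q:(q[0]/4+190-.375,q[1]/4+170-.375)
for nm,qs in dict(far=[(129,92),(173,124),(108,170),(66,141)],near=[(523,66),(569,96),(516,144),(468,110)]).items():
    p=np.array([onz("scene",*zs(q),142)[:2] for q in qs]);print(nm,p.mean(0).round(1),p.round(1).tolist())
print("board lines scene")
for nm,q in dict(c1=(388,63),c2=(250,433),c3=(358,343),c4=(194,203),c5=(460,262)).items(): print(nm,onz("scene",*zs(q),12)[:2].round(1))
```

```text
TL [713.6  26.2]
L1 [613.3  32.1]
L2 [513.9  40.3]
BL [414.9  50.3]
BR [ 401.  -128.1]
R2 [ 500.6 -134.9]
R1 [ 599.3 -143.9]
((239.5, 226.5), (23.0, 17.0), 90.0)
142 [464.4  51.8] [[491.1, 72.1], [491.5, 32.5], [437.8, 31.7], [437.4, 70.8]]
57 [475.3  55.7] [[504.2, 77.7], [504.7, 34.8], [446.4, 33.9], [446.0, 76.3]]
((281.8970947265625, 195.03404235839844), (49.33339309692383, 20.923280715942383), 4.899093151092529)
142 [540.1 -46.5] [[519.4, 13.3], [569.5, 9.7], [560.9, -106.7], [510.7, -102.2]]
57 [557.3 -50.8] [[534.8, 14.0], [589.1, 10.1], [579.8, -116.0], [525.5, -111.1]]
((321.5, 150.0), (22.0, 17.0), 90.0)
142 [ 651.9 -141.5] [[679.1, -121.3], [679.8, -162.5], [624.7, -161.6], [624.1, -120.7]]
57 [ 678.4 -153.7] [[707.8, -131.8], [708.6, -176.5], [648.9, -175.5], [648.3, -131.2]]
far [ 653.4 -136.7] [[624.7, -157.8], [626.1, -113.9], [681.1, -117.5], [681.7, -157.4]]
near [466.1  50.3] [[437.1, 30.9], [439.5, 71.6], [495.6, 70.9], [492.2, 27.9]]
board lines scene
c1 [ 399.9 -127.6]
c2 [713.3  25.4]
c3 [614.1  32. ]
c4 [ 598.5 -143.2]
c5 [515.7  41.1]
```

Run:
```python
from h import *
z=lambda q:(q[0]/4+215-.375,q[1]/4+125-.375)
for nm,qs in dict(far=[(390,57),(462,58),(455,153),(385,147)],near=[(66,357),(140,358),(140,462),(64,458)]).items():
    p=np.array([onz("top",*z(q),142)[:2] for q in qs]);print(nm,p.mean(0).round(1),p.round(1).tolist())
    e=(p[0]-p[3])+(p[1]-p[2]);f=(p[0]-p[1])+(p[3]-p[2]);print("yaw of x-edge",np.degrees(np.arctan2(e[1],e[0])),"y-edge",np.degrees(np.arctan2(f[1],f[0]))-90)
for q in [(389,170),(428,168),(433,193),(408,204),(389,178)]: print("mould top",onz("top",*q,155)[:2].round())
for q in [(388,145)]: print("bowl",onz("top",*q,40)[:2].round())
# scene mould top corners: visible ~ (186,140)
s=cv2.imread("pics/scene0.png")[125:215,140:240]; cv2.imwrite("pics/sm.png",cv2.resize(s,None,fx=6,fy=6,interpolation=cv2.INTER_CUBIC))
from scipy.spatial.transform import Rotation as R
st=arm.get_state();w=st['orientation'];Rm=R.from_quat([w[1],w[2],w[3],w[0]]).as_matrix();print(Rm.round(3))
for t in [(644,-215,231),(657,-178+0,118)]: print(t,(Rm.T@(np.array(t)-st['ee_pos'])).round(1))
```

```text
far [ 650.5 -138.8] [[679.4, -119.1], [679.5, -162.8], [620.0, -157.6], [623.1, -115.6]]
yaw of x-edge -4.301652860890636 y-edge -1.9799156992709328
near [463.7  50. ] [[493.7, 71.9], [493.6, 28.8], [432.9, 27.8], [434.8, 71.6]]
yaw of x-edge 0.5710146126167005 y-edge -1.2977410555284337
mould top [ 601. -299.]
mould top [ 607. -393.]
mould top [ 547. -402.]
mould top [ 520. -341.]
mould top [ 582. -299.]
bowl [ 700. -334.]
[[ 0.894  0.448 -0.001]
 [ 0.448 -0.894  0.002]
 [ 0.    -0.002 -1.   ]]
(644, -215, 231) [ 4.793e+02 -9.350e+01 -3.000e-01]
(657, -178, 118) [ 507.5 -120.6  112.8]
```

View pics/sm.png

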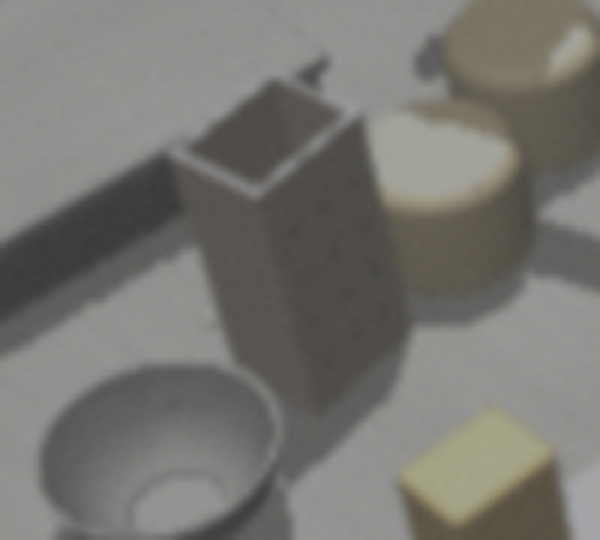

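The mould's rim is about y ≤ -299, so there is plenty of room behind the far loaf. First I'll go to a standoff behind it at height, turning and narrowing the jaws.

```bash
python3 -m jog '[{"jaw":0.75,"x":0.03,"y":-0.006,"z":0,"turn":-0.07},{"jaw":0.75,"x":0.066,"y":-0.013,"z":0,"turn":-0.18},{"jaw":0.75,"x":0.105,"y":-0.021,"z":0,"turn":-0.29},{"jaw":0.75,"x":0.144,"y":-0.029,"z":0,"turn":-0.40},{"jaw":0.75,"x":0.183,"y":-0.037,"z":0,"turn":-0.50},{"jaw":0.75,"x":0.222,"y":-0.045,"z":0,"turn":-0.60},{"jaw":0.75,"x":0.261,"y":-0.053,"z":0,"turn":-0.70},{"jaw":0.75,"x":0.30,"y":-0.061,"z":0,"turn":-0.80},{"jaw":0.75,"x":0.339,"y":-0.069,"z":0,"turn":-0.90},{"jaw":0.75,"x":0.378,"y":-0.077,"z":0,"turn":-0.98},{"jaw":0.75,"x":0.417,"y":-0.085,"z":0,"turn":-1.05},{"jaw":0.75,"x":0.455,"y":-0.093,"z":0,"turn":-1.05},{"jaw":0.75,"x":0.478,"y":-0.098,"z":0,"turn":-1.05},{"jaw":0.75,"x":0.488,"y":-0.100,"z":0,"turn":-1.05},{"jaw":0.75,"x":0.488,"y":-0.100,"z":0,"turn":-1.05},{"jaw":0.75,"x":0.488,"y":-0.100,"z":0,"turn":-1.05}]'
```

```text
time_s: 1.43
ee_pos: [648.1, -205.4, 229.9]
orientation: [-0.002, 0.726, 0.687, -0.001]
wrist_force: [0.6, 0.1, -0.9]
finger_gap: 0.251
```

```bash
python3 -m jog '[{"jaw":0.75,"x":0,"y":0,"z":0.03,"turn":0},{"jaw":0.75,"x":0,"y":0,"z":0.06,"turn":0},{"jaw":0.75,"x":0,"y":0,"z":0.09,"turn":0},{"jaw":0.75,"x":0,"y":0,"z":0.108,"turn":0},{"jaw":0.75,"x":0,"y":0,"z":0.113,"turn":0},{"jaw":0.75,"x":0,"y":0,"z":0.113,"turn":0}]'
python3 - <<'E'
from h import *
t=arm.camera("top")[:,:,::-1][115:275,215:375];s=arm.camera("scene")[:,:,::-1][130:290,170:330]
cv2.imwrite("pics/p1.png",cv2.resize(np.hstack([t,s]),None,fx=2.5,fy=2.5,interpolation=cv2.INTER_CUBIC))
E
```

```text
time_s: 1.93
ee_pos: [645.1, -206.3, 115.2]
orientation: [-0.003, 0.727, 0.687, -0.002]
wrist_force: [0.2, -0.5, -0.0]
finger_gap: 0.252
```

View pics/p1.png

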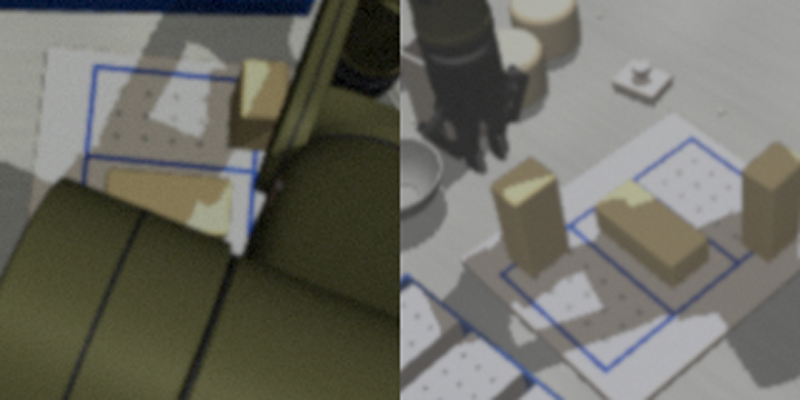

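The fingers are behind the far loaf (scene crop, fingers at (470,155), loaf at (530,215)). I'll start a slow push, shifted 4 mm sideways onto its centreline.

```bash
python3 -m jog '[{"jaw":0.75,"x":0.01,"y":0.004,"z":0,"turn":0},{"jaw":0.75,"x":0.02,"y":0.004,"z":0,"turn":0},{"jaw":0.75,"x":0.026,"y":0.004,"z":0,"turn":0},{"jaw":0.75,"x":0.030,"y":0.004,"z":0,"turn":0},{"jaw":0.75,"x":0.034,"y":0.004,"z":0,"turn":0},{"jaw":0.75,"x":0.038,"y":0.004,"z":0,"turn":0},{"jaw":0.75,"x":0.042,"y":0.004,"z":0,"turn":0},{"jaw":0.75,"x":0.046,"y":0.004,"z":0,"turn":0},{"jaw":0.75,"x":0.050,"y":0.004,"z":0,"turn":0},{"jaw":0.75,"x":0.050,"y":0.004,"z":0,"turn":0}]'
python3 - <<'E'
from h import *
t=arm.camera("top")[:,:,::-1][115:275,215:375];s=arm.camera("scene")[:,:,::-1][130:290,170:330]
cv2.imwrite("pics/p2.png",cv2.resize(np.hstack([t,s]),None,fx=2.5,fy=2.5,interpolation=cv2.INTER_CUBIC))
E
```

```text
time_s: 2.87
ee_pos: [654.6, -155.9, 118.1]
orientation: [-0.001, 0.727, 0.687, -0.0]
wrist_force: [0.1, -0.4, 0.6]
finger_gap: 0.249
```

View pics/p2.png

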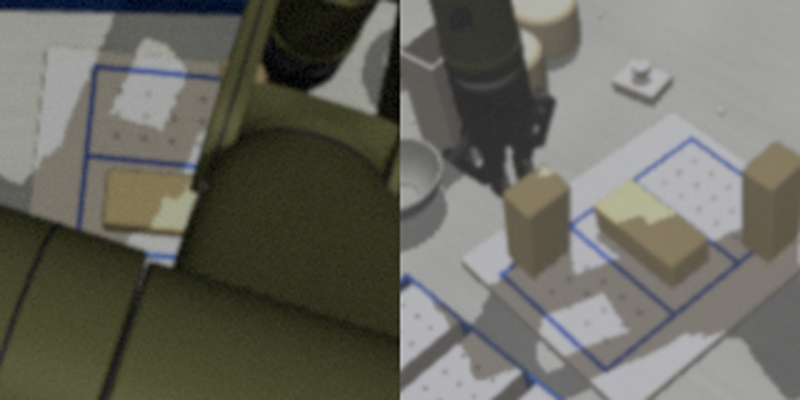

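The loaf is leaning: its top has moved while the foot stays at (535,275). I'll continue slowly past the balance point, then back off.

```bash
python3 -m jog '[{"jaw":0.75,"x":0.004,"y":-0.001,"z":0,"turn":0},{"jaw":0.75,"x":0.008,"y":-0.002,"z":0,"turn":0},{"jaw":0.75,"x":0.012,"y":-0.002,"z":0,"turn":0},{"jaw":0.75,"x":0.016,"y":-0.002,"z":0,"turn":0},{"jaw":0.75,"x":0.020,"y":-0.002,"z":0,"turn":0},{"jaw":0.75,"x":0.024,"y":-0.002,"z":0,"turn":0},{"jaw":0.75,"x":0.028,"y":-0.002,"z":0,"turn":0},{"jaw":0.75,"x":0.028,"y":-0.002,"z":0,"turn":0}]'
python3 - <<'E'
from h import *
t=arm.camera("top")[:,:,::-1][115:275,215:375];s=arm.camera("scene")[:,:,::-1][130:290,170:330]
cv2.imwrite("pics/p3.png",cv2.resize(np.hstack([t,s]),None,fx=2.5,fy=2.5,interpolation=cv2.INTER_CUBIC))
E
```

```text
time_s: 3.63
ee_pos: [654.1, -127.5, 118.0]
orientation: [-0.001, 0.726, 0.687, -0.0]
wrist_force: [1.0, -0.1, -0.8]
finger_gap: 0.251
```

View pics/p3.png

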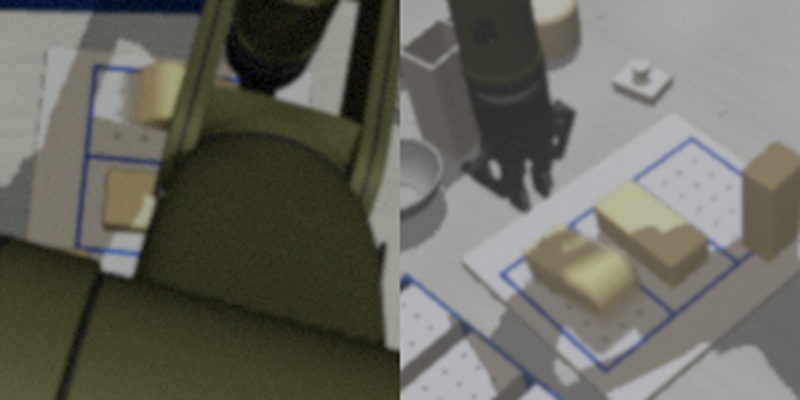

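The loaf is toppling into its place. Now I'll retreat upwards and travel above to behind the near loaf.

```bash
python3 -m jog '[{"jaw":0.75,"x":-0.01,"y":0,"z":-0.02,"turn":0},{"jaw":0.75,"x":-0.015,"y":0,"z":-0.05,"turn":0},{"jaw":0.75,"x":-0.015,"y":0,"z":-0.085,"turn":0},{"jaw":0.75,"x":0,"y":-0.01,"z":-0.11,"turn":0},{"jaw":0.75,"x":0.022,"y":-0.032,"z":-0.12,"turn":0},{"jaw":0.75,"x":0.048,"y":-0.054,"z":-0.12,"turn":0},{"jaw":0.75,"x":0.075,"y":-0.078,"z":-0.12,"turn":0},{"jaw":0.75,"x":0.103,"y":-0.101,"z":-0.12,"turn":0},{"jaw":0.75,"x":0.131,"y":-0.124,"z":-0.12,"turn":0},{"jaw":0.75,"x":0.159,"y":-0.147,"z":-0.12,"turn":0},{"jaw":0.75,"x":0.187,"y":-0.168,"z":-0.12,"turn":0},{"jaw":0.75,"x":0.212,"y":-0.186,"z":-0.12,"turn":0},{"jaw":0.75,"x":0.228,"y":-0.197,"z":-0.12,"turn":0},{"jaw":0.75,"x":0.234,"y":-0.201,"z":-0.12,"turn":0},{"jaw":0.75,"x":0.234,"y":-0.201,"z":-0.12,"turn":0},{"jaw":0.75,"x":0.234,"y":-0.201,"z":-0.12,"turn":0}]'
python3 - <<'E'
from h import *
t=arm.camera("top")[:,:,::-1][115:275,215:375];s=arm.camera("scene")[:,:,::-1][140:300,190:350]
cv2.imwrite("pics/p4.png",cv2.resize(np.hstack([t,s]),None,fx=2.5,fy=2.5,interpolation=cv2.INTER_CUBIC))
E
```

```text
time_s: 5.07
ee_pos: [467.4, 116.1, 238.8]
orientation: [-0.0, 0.726, 0.687, -0.0]
wrist_force: [0.0, -0.2, -1.1]
finger_gap: 0.25
```

View pics/p4.png

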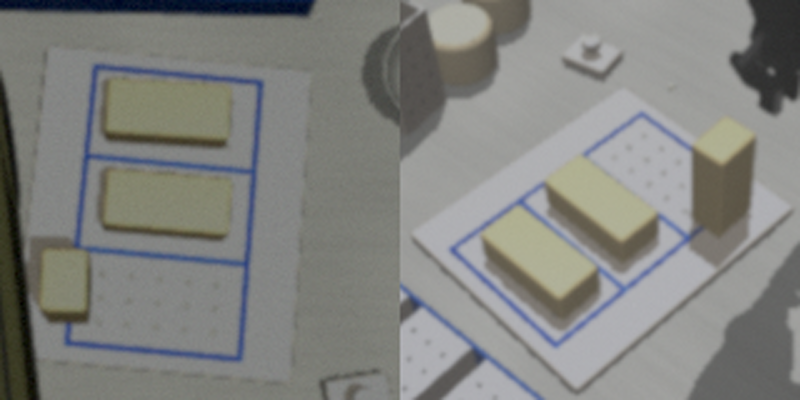

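The first loaf lies cleanly within its outline (top crop (105–230, 78–142), place lines (88–262, 66–170)). Next I'll lower behind the second loaf and start its push.

```bash
python3 -m jog '[{"jaw":0.75,"x":0,"y":0,"z":0.03,"turn":0},{"jaw":0.75,"x":0,"y":0,"z":0.06,"turn":0},{"jaw":0.75,"x":0,"y":0,"z":0.09,"turn":0},{"jaw":0.75,"x":0,"y":0,"z":0.112,"turn":0},{"jaw":0.75,"x":0,"y":0,"z":0.121,"turn":0},{"jaw":0.75,"x":0,"y":0,"z":0.121,"turn":0},{"jaw":0.75,"x":0,"y":0,"z":0.121,"turn":0}]'
python3 - <<'E'
from h import *
t=arm.camera("top")[:,:,::-1][115:275,200:360];s=arm.camera("scene")[:,:,::-1][140:300,220:380]
cv2.imwrite("pics/p5.png",cv2.resize(np.hstack([t,s]),None,fx=2.5,fy=2.5,interpolation=cv2.INTER_CUBIC))
E
```

```text
time_s: 5.75
ee_pos: [468.5, 114.9, 117.7]
orientation: [-0.0, 0.727, 0.686, -0.001]
wrist_force: [-0.7, 0.1, 0.1]
finger_gap: 0.25
```

View pics/p5.png

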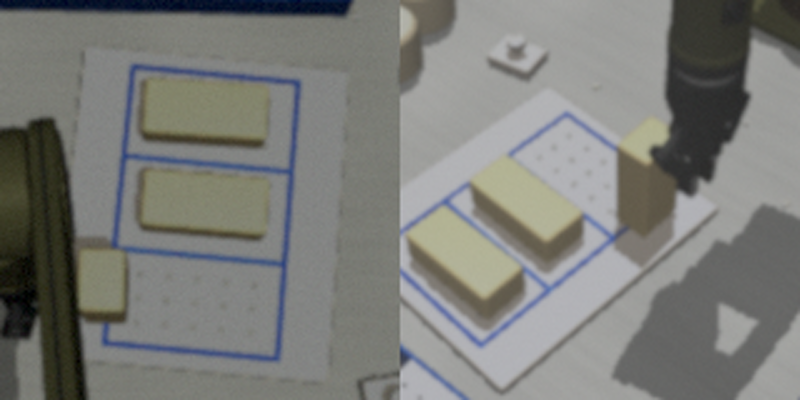

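The fingers are behind the second loaf (scene crop (690,160)), clear of it. I'll push slowly.

```bash
python3 -m jog '[{"jaw":0.75,"x":-0.01,"y":-0.001,"z":0,"turn":0},{"jaw":0.75,"x":-0.02,"y":-0.001,"z":0,"turn":0},{"jaw":0.75,"x":-0.026,"y":-0.001,"z":0,"turn":0},{"jaw":0.75,"x":-0.030,"y":-0.001,"z":0,"turn":0},{"jaw":0.75,"x":-0.034,"y":-0.001,"z":0,"turn":0},{"jaw":0.75,"x":-0.038,"y":-0.001,"z":0,"turn":0},{"jaw":0.75,"x":-0.042,"y":-0.001,"z":0,"turn":0},{"jaw":0.75,"x":-0.046,"y":-0.001,"z":0,"turn":0},{"jaw":0.75,"x":-0.050,"y":-0.001,"z":0,"turn":0},{"jaw":0.75,"x":-0.050,"y":-0.001,"z":0,"turn":0}]'
python3 - <<'E'
from h import *
t=arm.camera("top")[:,:,::-1][115:275,200:360];s=arm.camera("scene")[:,:,::-1][140:300,220:380]
cv2.imwrite("pics/p6.png",cv2.resize(np.hstack([t,s]),None,fx=2.5,fy=2.5,interpolation=cv2.INTER_CUBIC))
E
```

```text
time_s: 6.68
ee_pos: [465.3, 64.8, 118.8]
orientation: [0.0, 0.727, 0.686, 0.0]
wrist_force: [-0.9, 1.2, 0.0]
finger_gap: 0.253
```

View pics/p6.png

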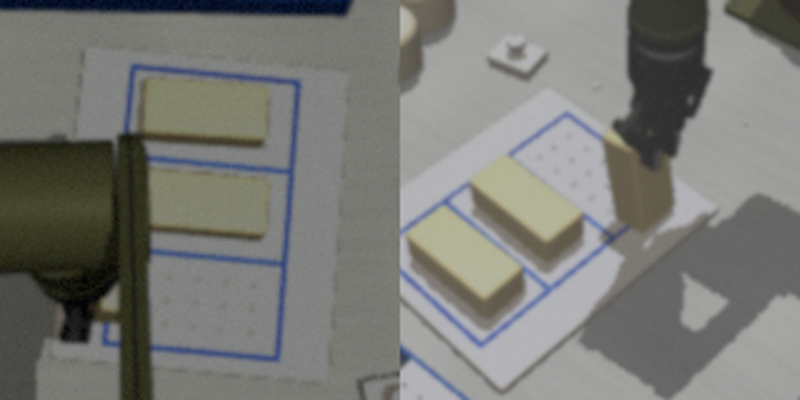

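The second loaf leans on its front edge without sliding. I'll continue past balance, then back off and up.

```bash
python3 -m jog '[{"jaw":0.75,"x":-0.004,"y":0,"z":0,"turn":0},{"jaw":0.75,"x":-0.008,"y":0,"z":0,"turn":0},{"jaw":0.75,"x":-0.012,"y":0,"z":0,"turn":0},{"jaw":0.75,"x":-0.016,"y":0,"z":0,"turn":0},{"jaw":0.75,"x":-0.020,"y":0,"z":0,"turn":0},{"jaw":0.75,"x":-0.024,"y":0,"z":0,"turn":0},{"jaw":0.75,"x":-0.027,"y":0,"z":0,"turn":0},{"jaw":0.75,"x":-0.027,"y":0,"z":0,"turn":0}]'
python3 - <<'E'
from h import *
t=arm.camera("top")[:,:,::-1][115:275,200:360];s=arm.camera("scene")[:,:,::-1][140:300,220:380]
cv2.imwrite("pics/p7.png",cv2.resize(np.hstack([t,s]),None,fx=2.5,fy=2.5,interpolation=cv2.INTER_CUBIC))
E
```

```text
time_s: 7.45
ee_pos: [463.7, 37.7, 118.7]
orientation: [0.0, 0.727, 0.686, 0.001]
wrist_force: [-0.0, -0.8, -0.5]
finger_gap: 0.25
```

View pics/p7.png

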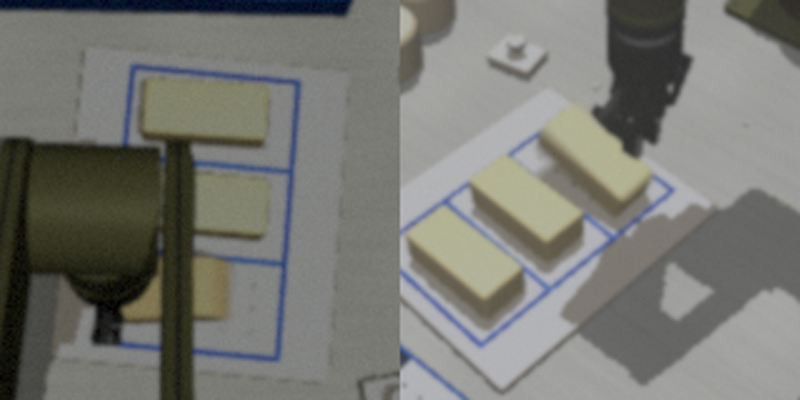

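It is toppling now (scene crop (595,160)). I'll retreat up and to the left for a clear view.

```bash
python3 -m jog '[{"jaw":0.75,"x":0.01,"y":0,"z":-0.02,"turn":0},{"jaw":0.75,"x":0.025,"y":0,"z":-0.05,"turn":0},{"jaw":0.75,"x":0.045,"y":0,"z":-0.08,"turn":0},{"jaw":0.75,"x":0.07,"y":0,"z":-0.10,"turn":0},{"jaw":0.75,"x":0.09,"y":0,"z":-0.12,"turn":0},{"jaw":0.75,"x":0.12,"y":0,"z":-0.13,"turn":0},{"jaw":0.75,"x":0.14,"y":0,"z":-0.14,"turn":0},{"jaw":0.75,"x":0.15,"y":0,"z":-0.14,"turn":0},{"jaw":0.75,"x":0.15,"y":0,"z":-0.14,"turn":0},{"jaw":0.75,"x":0.15,"y":0,"z":-0.14,"turn":0}]'
python3 - <<'E'
from h import *
T=arm.camera("top")[:,:,::-1].copy();S=arm.camera("scene")[:,:,::-1].copy()
cv2.imwrite("pics/topf.png",T);cv2.imwrite("pics/scenef.png",S)
t=T[125:265,225:335];cv2.imwrite("pics/p8.png",cv2.resize(t,None,fx=4,fy=4,interpolation=cv2.INTER_CUBIC))
im=T.astype(int);b,g,r=im[...,0],im[...,1],im[...,2]
m=((r-b>18)&(r>110)).astype(np.uint8);m[:, :215]=0;m[:,345:]=0;m[:125]=0;m[270:]=0
d=np.array([.078,.997]);a=np.array([.997,-.078])
for c in cv2.findContours(m,0,2)[0]:
    if cv2.contourArea(c)<100: continue
    rc=cv2.minAreaRect(c);p=np.array([onz("top",*q,57)[:2] for q in cv2.boxPoints(rc)])
    print(rc[2],p.mean(0).round(1))
    for C in [(656.2,-59.6),(457.8,-43)]: 
        q=p-C
        if abs((q@a).mean())<40: print("across",(q@a).round(1),"along",(q@d).round(1))
E
```

```text
time_s: 8.38
ee_pos: [471.6, 187.6, 257.9]
orientation: [0.0, 0.727, 0.687, -0.0]
wrist_force: [-0.4, -0.6, -0.3]
finger_gap: 0.249
2.38594388961792 [463.5 -38.6]
across [-26.4  31.1  37.1 -20.6] along [ 66.1  69.1 -57.  -58.8]
5.19442892074585 [557.4 -50.6]
3.814074993133545 [655.6 -51.1]
across [-31.3  25.6  28.9 -28.2] along [ 71.4  73.  -55.2 -55.6]
```

View pics/p8.png

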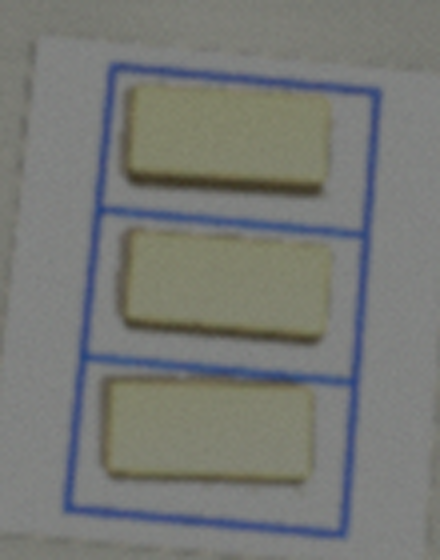

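View pics/scenef.png

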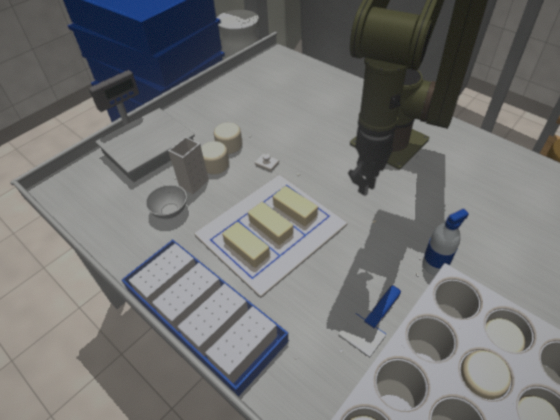

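```bash
python3 -c "
from workcell import arm
print(arm.job_done())"
```

```text
the job is handed in; nothing more can be done
None
```

I toppled both standing loaves with slow fingertip pushes about 110 mm above the board, and each now lies on its broad side within its blue outline. I handed the job in at about 8.5 s, with the arm withdrawn and touching nothing.

| Check (last pictures) | Result | Limit inside the line |
|---|---|---|
| Far loaf, across its place | within 31 mm of centre | 47.5 mm |
| Far loaf, along its place | within 73 mm of centre | 87.5 mm |
| Near loaf, across its place | within 37 mm of centre | 47.5 mm |
| Near loaf, along its place | within 69 mm of centre | 87.5 mm |

- **Near loaf:** it lies a few degrees askew. Its clearance to the line is about 10 mm on the side towards the middle loaf.
- **Loaf that was already lying:** its measured position moved by less than 0.3 mm.
- **Other objects:** in the last scene picture they look to be where they were; I did not measure them one by one.
- **Forces:** the wrist force was under about 2 N at every reading.
- **Failed or disagreeing checks:** none failed. The two cameras disagreed by up to about 5 mm on where the standing loaves' tops were, which was too small to matter here.

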